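Line up tester tins by shade

TASK

Line up the four blue tester tins on the wooden display strip in order of shade, one tin standing upright and centred on each grey mark: the palest next to the white end stop, each next one darker, the darkest next to the black end stop. Leave the brown glass jar standing where it is.

Things in the scene. Friction and masses are not known exactly. Their poses are not given: they have to be found in the camera images.
- tin_pale: Loose upright paint tester tin, round, 50 mm across and 60 mm tall, about 120 g, rigid; lid and label band palest blue, almost white (shade 1 of 4, palest first). Origin: centre of its underside, z up; its yaw means nothing. It stands on the bench (z = 0) in a row with the other tins, a red and a yellow one among them, and the jar, centres 80 mm or more apart.
- tin_light: Loose upright paint tester tin, round, 50 mm across and 60 mm tall, about 120 g, rigid; lid and label band light sky blue (shade 2 of 4, palest first). Origin: centre of its underside, z up; its yaw means nothing. It stands on the bench (z = 0) in a row with the other tins, a red and a yellow one among them, and the jar, centres 80 mm or more apart.
- tin_mid: Loose upright paint tester tin, round, 50 mm across and 60 mm tall, about 120 g, rigid; lid and label band strong mid blue (shade 3 of 4, palest first). Origin: centre of its underside, z up; its yaw means nothing. It stands on the bench (z = 0) in a row with the other tins, a red and a yellow one among them, and the jar, centres 80 mm or more apart.
- tin_dark: Loose upright paint tester tin, round, 50 mm across and 60 mm tall, about 120 g, rigid; lid and label band darkest, navy, almost black (shade 4 of 4, palest first). Origin: centre of its underside, z up; its yaw means nothing. It stands on the bench (z = 0) in a row with the other tins, a red and a yellow one among them, and the jar, centres 80 mm or more apart.
- mark1: Grey disc, 66 mm across and 2 mm thick, fixed on the display strip; number 1 of four in a straight row 90 mm apart, counted from the -y end to the +y end. Origin: centre of its underside, on the strip 12 mm above the bench: a tin set on it stands at z = 14 mm. Its y axis runs along the row. The strip is a fixed board 100 x 460 x 12 mm, beyond the tins, turned up to 0.15 rad.
- mark2: Grey disc, 66 mm across and 2 mm thick, fixed on the display strip; number 2 of four in a straight row 90 mm apart, counted from the -y end to the +y end. Origin: centre of its underside, on the strip 12 mm above the bench: a tin set on it stands at z = 14 mm. Its y axis runs along the row. The strip is a fixed board 100 x 460 x 12 mm, beyond the tins, turned up to 0.15 rad.
- mark3: Grey disc, 66 mm across and 2 mm thick, fixed on the display strip; number 3 of four in a straight row 90 mm apart, counted from the -y end to the +y end. Origin: centre of its underside, on the strip 12 mm above the bench: a tin set on it stands at z = 14 mm. Its y axis runs along the row. The strip is a fixed board 100 x 460 x 12 mm, beyond the tins, turned up to 0.15 rad.
- mark4: Grey disc, 66 mm across and 2 mm thick, fixed on the display strip; number 4 of four in a straight row 90 mm apart, counted from the -y end to the +y end. Origin: centre of its underside, on the strip 12 mm above the bench: a tin set on it stands at z = 14 mm. Its y axis runs along the row. The strip is a fixed board 100 x 460 x 12 mm, beyond the tins, turned up to 0.15 rad.
- stop_white: White end stop, a fixed block 70 x 22 x 26 mm standing on one end of the display strip (either end), its centre 70 mm from the nearest mark; a like black stop stands on the other end. Origin: centre of its underside.
- jar: Brown glass jar with a brass-coloured cap, 54 mm across and 85 mm tall, about 220 g, loose, standing upright in the row of tins. Origin: centre of its underside. To be left where it is.
Not all that is in view belongs to the job. Of the things that look like the tin_mid, take the one that is farthest from the robot's base at the start. Of the things that look like the tin_light, take the one that is farthest from the robot's base at the start.

How it is judged:
At the end, for the whole second after the job is handed in: Each of the four blue tins stands upright (within 0.1 rad), at rest and released on its own mark, centred within 15 mm, in order of shade from the palest beside the white stop to the darkest beside the black stop; the glass jar stands upright within 30 mm of where it was (((horizontal distance between stop_white and mark1 below 0.1 m and horizontal distance between tin_pale and mark1 below 0.015 m and z of tin_pale in the frame of mark1 below 0.006 m and horizontal distance between tin_light and mark2 below 0.015 m and z of tin_light in the frame of mark2 below 0.006 m and horizontal distance between tin_mid and mark3 below 0.015 m and z of tin_mid in the frame of mark3 below 0.006 m and horizontal distance between tin_dark and mark4 below 0.015 m and z of tin_dark in the frame of mark4 below 0.006 m) or (horizontal distance between stop_white and mark4 below 0.1 m and horizontal distance between tin_pale and mark4 below 0.015 m and z of tin_pale in the frame of mark4 below 0.006 m and horizontal distance between tin_light and mark3 below 0.015 m and z of tin_light in the frame of mark3 below 0.006 m and horizontal distance between tin_mid and mark2 below 0.015 m and z of tin_mid in the frame of mark2 below 0.006 m and horizontal distance between tin_dark and mark1 below 0.015 m and z of tin_dark in the frame of mark1 below 0.006 m)) and angle between each of tin_pale, tin_light, tin_mid, tin_dark's own z axis and vertical below 0.1 rad and linear speed of each of tin_pale, tin_light, tin_mid, tin_dark below 0.02 m/s and angle between jar's own z axis and vertical below 0.2 rad and distance of jar from where it was at the start of the episode below 0.03 m); the robot touches nothing.
It fails at once if the glass jar is tipped or pushed more than 30 mm (angle between jar's own z axis and vertical above 0.3 rad or distance of jar from where it was at the start of the episode above 0.03 m).
It also fails if it takes over 104 s, if anything falls off the work surface, if the arm or the gripper's body presses on something with over 40 N, if the wrist force passes 120 N, or if a joint passes its speed limit or range.

ROBOT

A 7-joint arm with a two-finger parallel gripper is mounted at the origin on the work surface. World frame = base frame: x ahead of the robot, y to its left, z up, the work surface at z = 0. Lengths are in m, angles in rad, forces in N, time in s.
With the tool pointing down it reaches from about 0.35 to 0.775 m from the base axis. Payload 3.1 kg.
Tool frame: the origin (TCP) lies on the centre line of the jaws, within the pads' length; the fingertips stand 11 mm ahead of it and the grasp point (between the pads) lies 8 mm behind it; z points along the fingers, y is the line along which they close (so a half turn about z gives the same grasp; the last joint's range is limited). The gripper opens to 85 mm and grips with 20 to 120 N. Pads are 22 mm wide; open, the fingers measure 114 mm over their backs; the gripper's body (76 mm by 85 mm) begins 54 mm behind the grasp point. The pads swing forward as they close: fully open they stand 13 mm farther back than shut.
Start: joints at [-1.234, 0.311, 0.014, 1.512, -0.004, 1.319, -0.027], TCP at [0.203, 0.511, 0.212] pointing down, gripper open.
Joint ranges: [-2.7, 2.7], [-0.3, 1.91], [-1.27, 1.3], [0.12, 2.57], [-1.44, 4.58], [0.2, 2.03], [-3.05, 3.05]. Speed limits (rad/s): [2.79, 2.79, 3.14, 3.14, 3.14, 3.14, 3.14].

INTERFACE

Orientations are given as a unit quaternion [x, y, z, w].
In Python, from workcell import r, optics, hand_in gives the robot as it stands. The module is installed in compiled form; this text tells all that it offers.
- The arm moves only by the tool drive_tool, never from a script. Its argument "rows" is a list that holds one entry, the list of rows, each a list of 7 numbers: the shift along the tool's x, y, z in mm, then the turn, a rotation vector about the tool's x, y, z in rad, then the finger opening in mm, from 0 to 85.4. In form: [[[tx, ty, tz, ax, ay, az, fingers], ...]]. A call has 1 to 20 rows; each row shifts and turns the commanded pose from where the row before left it, along the tool's axes as they then stand; what a row does not reach is not made up. A row lasts 1/12 s, in which the tool goes at most 41.7 mm and 7.16 degrees, less where a joint would pass 70% of its speed; a pose out of reach is approached as far as the arm can. A call is refused whole if a number of a shift passes 41.7 or a number of a turn 0.125, either way. A call with a gripper value outside its range is refused whole. The fingers move at their own pace and stop on an object; "force" is the grip in N (left out, the last holds). Time passes only in rows, so rows that do not move let the fingers close. It gives the time, the measured TCP pose, the force, the opening and the grip force at its end, in the units of the state.
- r.get_state(): the state, without advancing time (a new reading comes with each control period).
- optics.snapshot(name): name is "scene" or "top"; returns the picture (480x640x3 uint8, red, green, blue); there is no depth.
- optics.calibration(name): a dict with "mtx" (3x3 intrinsics, pixels), "camera_from_world" (4x4, takes a point from world to camera coordinates). Camera axes: x right, y up, looking along -z (the intrinsics and any distortion apply to the point x, -y, -z); pixel columns grow to the right and rows downward; lengths in m; the calibration is good to about 2 mm. A picture is of the moment at which its call begins. calibration takes no time and is no camera call.
- hand_in(): hands the job in; it is judged then, once.
The state is a dict: "time_s": time; "qpos": joint angles; "qvel": joint speeds; "joint_efforts": joint torques, N m; "position": TCP position; "tcp_rot": TCP orientation; "ft_force": force on the tool from outside, world axes, zero at the start; "ft_torque": the same for the moment, N m; "opening": opening from 0.0 (shut) to 1.0 (fully open); "grip_force": force on a finger pad.
Only numpy, scipy, OpenCV 4.12 (cv2) and the standard library are available. Lean on these libraries where they do the work, as an engineer would, in place of code of your own. Each camera call takes 0.05 s, during which the arm holds its last target. There are 200 camera calls.

## Working session

There is one attempt and no reset: what is moved stays moved. The work goes in short steps, Python scripts to look and compute and a tool call to move; the robot and the scene stay as the last step left them, time stands still between calls to the robot, and variables do not carry over. Pictures are saved under pics/ and viewed, at most 14 in all, crops included, and the job is handed in when it is done.

Besides the shell and the picture viewer there is one more tool, called after "Call:" in YAML: its name, and indented under it one key for each argument. drive_tool: Moves the arm, as the interface text tells. Its arguments: {"type":"object","properties":{"rows":{"type":"array","items":{"type":"array","items":{"type":"array","items":{"type":"number"}}}},"force":{"type":"number"}},"required":["rows"]}

```bash
mkdir -p pics; python3 - <<'E'
from workcell import r, optics
import cv2,numpy as np
np.set_printoptions(precision=4,suppress=True)
for n in ("scene","top"):
    im=optics.snapshot(n); cv2.imwrite(f"pics/{n}0.png",im[:,:,::-1]); c=optics.calibration(n); print(n,c)
s=r.get_state(); print({k:np.round(s[k],3) for k in s})
E
```

```text
scene {'mtx': array([[442.7873,   0.    , 314.617 ],
       [  0.    , 442.7873, 241.2031],
       [  0.    ,   0.    ,   1.    ]]), 'camera_from_world': array([[-0.7493,  0.6622, -0.0058,  0.3518],
       [-0.4596, -0.5137,  0.7245,  0.1839],
       [ 0.4768,  0.5455,  0.6893, -1.0489],
       [ 0.    ,  0.    ,  0.    ,  1.    ]])}
top {'mtx': array([[594.3258,   0.    , 317.4064],
       [  0.    , 594.3258, 244.5074],
       [  0.    ,   0.    ,   1.    ]]), 'camera_from_world': array([[-0.0208, -0.9996, -0.0169,  0.0238],
       [ 0.9958, -0.0223,  0.0884, -0.4796],
       [-0.0887, -0.015 ,  0.9959, -1.2312],
       [ 0.    ,  0.    ,  0.    ,  1.    ]])}
{'time_s': np.float64(0.1), 'qpos': array([-1.234,  0.312,  0.014,  1.513, -0.004,  1.319, -0.027]), 'qvel': array([-0.001, -0.002, -0.001, -0.005, -0.001,  0.003,  0.001]), 'joint_efforts': array([  0.   , -38.086,   0.146, -23.124,   0.012,   0.008,   0.   ]), 'position': array([0.203, 0.51 , 0.211]), 'tcp_rot': array([ 0.188,  0.982, -0.001, -0.   ]), 'ft_force': array([ 0.551, -0.938,  0.027]), 'ft_torque': array([ 0.006,  0.004, -0.018]), 'grip_force': np.float64(0.0), 'opening': np.float64(0.998)}
```

View pics/scene0.png

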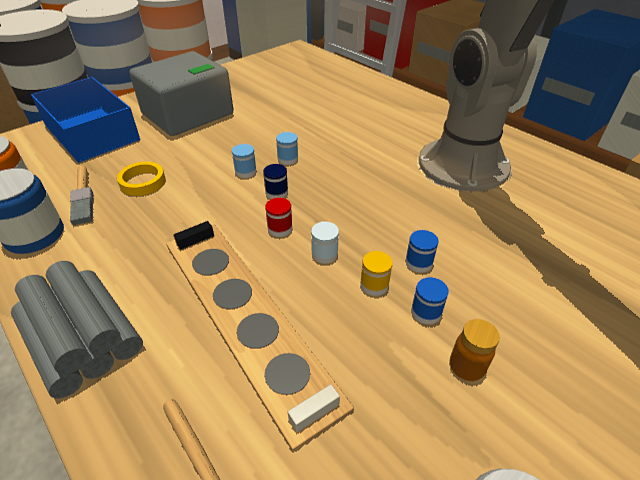

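View pics/top0.png

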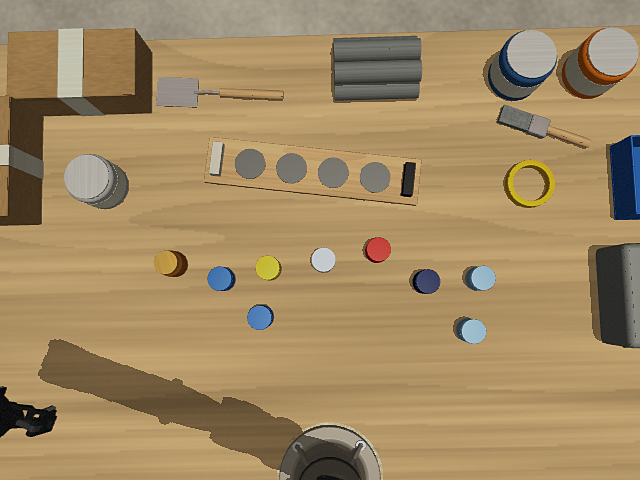

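The pictures show three groups of tins and the strip (pixels are in the top view).

- **Strip:** the white stop is at (216,158), on the +y end, and the black stop at (408,179). The marks are at (250,163), (291,168), (333,172) and (375,178).
- **Tins that could be confused:** mid is (221,279) or (260,317), light is (481,278) or (472,331). Pale at (323,260) and dark at (427,281) are unique. The stops and jar (169,263) are not tins.
- **Choice:** I take the farther of each pair, mid (221,279) and light (481,278). I'll verify this by measured distance and a crop.

```bash
cat > h.py <<'E'
import cv2,numpy as np
from workcell import r, optics
from scipy.spatial.transform import Rotation as R
np.set_printoptions(precision=4,suppress=True)
def ray(n,uv,z):
    c=optics.calibration(n);T=c["camera_from_world"];d=np.linalg.inv(c["mtx"])@[uv[0],uv[1],1]
    d=T[:3,:3].T@(d*[1,-1,-1]);o=-T[:3,:3].T@T[:3,3]
    return o+d*(z-o[2])/d[2]
def blob(im,uv,tol=38,win=22):
    # centroid of the patch of like hue/brightness round uv
    m=np.zeros((482,642),np.uint8);x,y=uv
    _,_,m,_=cv2.floodFill(cv2.GaussianBlur(im,(3,3),0).copy(),m,(x,y),0,(tol,)*3,(tol,)*3,8|cv2.FLOODFILL_MASK_ONLY|cv2.FLOODFILL_FIXED_RANGE|(255<<8))
    cs,_=cv2.findContours(m[1:-1,1:-1],cv2.RETR_EXTERNAL,cv2.CHAIN_APPROX_NONE);c=max(cs,key=cv2.contourArea)
    e=cv2.fitEllipse(cv2.convexHull(c));return np.array(e[0]),np.array(e[1])
def go(target,yaw=None):
    s=r.get_state();q=R.from_quat(s["tcp_rot"])
    print("pos",s["position"],"tool shift mm",q.inv().apply(np.array(target)-s["position"])*1000)
E
python3 - <<'E'
from h import *
top=optics.snapshot("top");sc=optics.snapshot("scene")
L={"pale":((323,260),(325,229),.06),"light":((481,278),(244,150),.06),"light_near":((472,331),(287,138),.06),"mid":((221,279),(431,286),.06),"mid_near":((260,317),(423,238),.06),"dark":((427,281),(275,172),.06),
"red":((378,250),(279,205),.06),"yel":((268,268),(377,259),.06),"jar":((167,263),(481,333),.085),
"m4":((250,163),(288,374),.014),"m3":((291,168),(258,331),.014),"m2":((333,172),(233,294),.014),"m1":((375,178),(211,262),.014)}
for k,(a,b,z) in L.items():
    ca,ea=blob(top,a);cb,eb=blob(sc,b);p=ray("top",ca,z);q=ray("scene",cb,z)
    print(k,p[:2],q[:2],"rad",np.hypot(*p[:2]).round(3),"diff mm",(1000*(p-q)[:2]).round(1),"axes",ea.round(1),eb.round(1))
s=r.get_state();print(R.from_quat(s["tcp_rot"]).as_matrix())
cv2.imwrite("pics/crop.png",cv2.resize(top[220:350,140:520],None,fx=2,fy=2)[:,:,::-1])
E
```

```text
pale [0.4463 0.0018] [0.4486 0.0038] rad 0.446 diff mm [-2.3 -1.9] axes [23.  23.1] [17.6 26.3]
light [ 0.402  -0.3207] [ 0.4038 -0.3176] rad 0.514 diff mm [-1.8 -3.1] axes [23.3 23.6] [11.1 20.6]
light_near [ 0.2951 -0.2967] [ 0.2971 -0.2933] rad 0.418 diff mm [-2.  -3.5] axes [23.5 24. ] [10.2 19.6]
mid [0.4122 0.2148] [0.4154 0.2165] rad 0.465 diff mm [-3.1 -1.7] axes [23.2 23.4] [22.2 31.1]
mid_near [0.3312 0.1343] [0.335  0.1366] rad 0.357 diff mm [-3.8 -2.3] axes [23.2 23.6] [17.9 27. ]
dark [ 0.3974 -0.2086] [ 0.4019 -0.2012] rad 0.449 diff mm [-4.5 -7.4] axes [23.5 24.3] [14.7 23.2]
red [ 0.4651 -0.1116] [ 0.4669 -0.1083] rad 0.478 diff mm [-1.8 -3.3] axes [23.6 23.9] [15.2 24.2]
yel [0.4335 0.1174] [0.4347 0.1181] rad 0.449 diff mm [-1.2 -0.7] axes [23.7 24.8] [20.5 29. ]
jar [ 0.4412 -0.0276] [0.4486 0.3193] rad 0.442 diff mm [  -7.3 -346.9] axes [487.  855.9] [26.3 38. ]
m4 [0.6588 0.1557] [0.6614 0.1574] rad 0.677 diff mm [-2.5 -1.7] axes [30.2 30.8] [41.1 45.2]
m3 [0.6468 0.0666] [0.6492 0.0685] rad 0.65 diff mm [-2.4 -1.9] axes [30.4 30.8] [34.4 42. ]
m2 [ 0.635  -0.0224] [ 0.6373 -0.0204] rad 0.635 diff mm [-2.2 -2. ] axes [30.6 31. ] [29.4 39. ]
m1 [ 0.6228 -0.1116] [ 0.6248 -0.1093] rad 0.633 diff mm [-1.9 -2.4] axes [30.9 31. ] [25.3 36.5]
[[-0.9292  0.3697 -0.0005]
 [ 0.3697  0.9292 -0.0014]
 [-0.0001 -0.0015 -1.    ]]
```

View pics/crop.png

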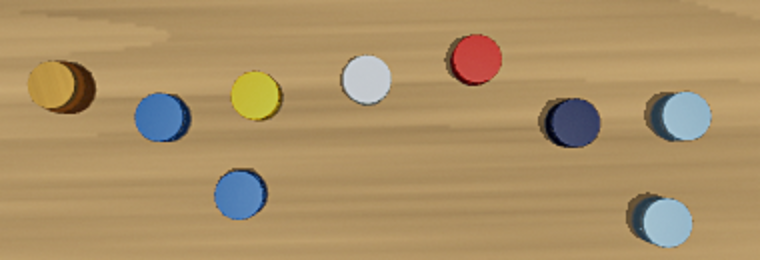

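The crop confirms pale, mid (160,117), dark and light (685,116), with the chosen mid and light farther from the base (0.465 vs 0.357 m and 0.514 vs 0.418 m). The two views agree to about 3 mm, and the marks are 90 mm apart. I'll use the mean of the views.

Call:
drive_tool:
  rows:
    - [[-23.5, -15, 4.7, 0, 0, 0, 70], [-23.5, -15, 4.7, 0, 0, 0, 70], [-23.5, -15, 4.7, 0, 0, 0, 70], [-23.5, -15, 4.7, 0, 0, 0, 70], [-23.5, -15, 4.7, 0, 0, 0, 70], [-23.5, -15, 4.7, 0, 0, 0, 70], [-23.5, -15, 4.7, 0, 0, 0, 70], [-23.5, -15, 4.7, 0, 0, 0, 70], [-23.5, -15, 4.7, 0, 0, 0, 70], [-23.5, -15, 4.7, 0, 0, 0, 70], [-23.5, -15, 4.7, 0, 0, 0, 70], [-23.5, -15, 4.7, 0, 0, 0, 70], [-23.5, -15, 4.7, 0, 0, 0, 70], [0, 0, 0, 0, 0, 0, 70], [0, 0, 0, 0, 0, 0, 70], [0, 0, 0, 0, 0, 0, 70]]
  force: 40

```text
time_s: 1.53
position: [0.4146, 0.2176, 0.1507]
tcp_rot: [0.188, 0.982, 0.0, -0.0]
ft_force: [-0.7, 0.1, -0.0]
opening: 0.82
grip_force: 0.0
```

```bash
python3 -c "
from h import *
go([.414,.2157,.036]);s=r.get_state();print(s['qpos'],s['tcp_rot'],s['opening'])"
```

```text
pos [0.4146 0.2176 0.1507] tool shift mm [ -0.2405  -1.999  114.7028]
[-0.7363  0.1914  0.2517  1.8294 -0.0535  1.1276  0.7263] [ 0.1881  0.9822  0.0002 -0.0004] 0.8201093368586297
```

Call:
drive_tool:
  rows:
    - [[0, -2, 20, 0, 0, 0, 70], [0, 0, 25, 0, 0, 0, 70], [0, 0, 25, 0, 0, 0, 70], [0, 0, 20, 0, 0, 0, 70], [0, 0, 15, 0, 0, 0, 70], [0, 0, 9.7, 0, 0, 0, 70], [0, 0, 0, 0, 0, 0, 70], [0, 0, 0, 0, 0, 0, 55], [0, 0, 0, 0, 0, 0, 45], [0, 0, 0, 0, 0, 0, 45], [0, 0, 0, 0, 0, 0, 45], [0, 0, 0, 0, 0, 0, 45], [0, 0, 0, 0, 0, 0, 45], [0, 0, -10, 0, 0, 0, 45], [0, 0, -20, 0, 0, 0, 45], [0, 0, -25, 0, 0, 0, 45], [0, 0, -25, 0, 0, 0, 45], [0, 0, -20, 0, 0, 0, 45], [0, 0, -14, 0, 0, 0, 45], [0, 0, 0, 0, 0, 0, 45]]

```text
time_s: 3.2
position: [0.417, 0.2164, 0.1544]
tcp_rot: [0.188, 0.982, 0.003, 0.003]
ft_force: [0.3, 0.3, 0.6]
opening: 0.525
grip_force: 0.0
```

```bash
python3 -c "
from h import *
go([.636,-.0214,.150]);im=optics.snapshot('scene');cv2.imwrite('pics/g1.png',im[100:420,150:550,::-1])"
```

```text
pos [0.417  0.2164 0.1544] tool shift mm [-291.4251 -139.9267    4.8857]
```

View pics/g1.png

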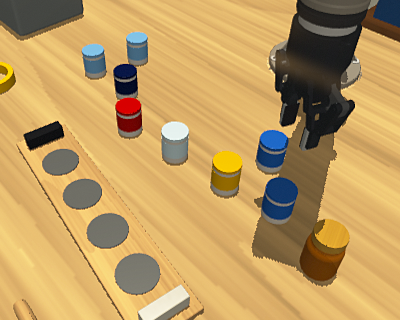

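The gripper came up empty and the mid tin still stands at about (430,286) in the scene view. The fingers were probably not shut in time. I'll re-measure and grip again with a lower finger target and more time.

```bash
python3 -c "
from h import *
im=optics.snapshot('scene');c,e=blob(im,(430,283));p=ray('scene',c,.06);print(c,e,p)
go([p[0]-.0014,p[1]-.0008,.036])"
```

```text
[431.3569 290.1302] [25.0361 32.0658] [0.418  0.2169 0.06  ]
pos [0.4146 0.2152 0.1509] tool shift mm [ -1.462    1.4455 114.8968]
```

Call:
drive_tool:
  rows:
    - [[-0.5, 0.5, 20, 0, 0, 0, 70], [0, 0, 25, 0, 0, 0, 70], [0, 0, 25, 0, 0, 0, 70], [0, 0, 20, 0, 0, 0, 70], [0, 0, 15, 0, 0, 0, 70], [0, 0, 9.7, 0, 0, 0, 70], [0, 0, 0, 0, 0, 0, 70], [0, 0, 0, 0, 0, 0, 30], [0, 0, 0, 0, 0, 0, 30], [0, 0, 0, 0, 0, 0, 30], [0, 0, 0, 0, 0, 0, 30], [0, 0, 0, 0, 0, 0, 30], [0, 0, 0, 0, 0, 0, 30], [0, 0, 0, 0, 0, 0, 30]]

```text
time_s: 4.47
position: [0.4157, 0.2154, 0.0364]
tcp_rot: [0.188, 0.982, 0.0, 0.001]
ft_force: [-1.4, -1.8, 6.3]
opening: 0.543
grip_force: 41.4
```

Call:
drive_tool:
  rows:
    - [[0, 0, -10, 0, 0, 0, 30], [0, 0, -20, 0, 0, 0, 30], [0, 0, -25, 0, 0, 0, 30], [0, 0, -25, 0, 0, 0, 30], [0, 0, -20, 0, 0, 0, 30], [0, 0, -14, 0, 0, 0, 30], [0, 0, 0, 0, 0, 0, 30], [-14.2, -6.6, 0, 0, 0, 0, 30], [-24, -11.4, 0, 0, 0, 0, 30], [-28, -13.3, 0, 0, 0, 0, 30], [-28, -13.3, 0, 0, 0, 0, 30], [-28, -13.3, 0, 0, 0, 0, 30], [-28, -13.3, 0, 0, 0, 0, 30], [-28, -13.3, 0, 0, 0, 0, 30], [-28, -13.3, 0, 0, 0, 0, 30], [-28, -13.3, 0, 0, 0, 0, 30], [-24, -11.4, 0, 0, 0, 0, 30], [-20, -9.5, 0, 0, 0, 0, 30], [-14, -6.6, 0, 0, 0, 0, 30], [0, 0, 0, 0, 0, 0, 30]]

```text
time_s: 6.13
position: [0.6363, -0.0264, 0.1476]
tcp_rot: [0.191, 0.982, -0.002, 0.0]
ft_force: [0.3, -1.7, -1.0]
opening: 0.543
grip_force: 41.2
```

```bash
python3 -c "
from h import *
go([.636,-.0214,.051]);im=optics.snapshot('scene');cv2.imwrite('pics/g2.png',im[100:420,150:550,::-1])"
```

```text
pos [ 0.6363 -0.0264  0.1476] tool shift mm [ 2.2188  4.9589 96.538 ]
```

View pics/g2.png

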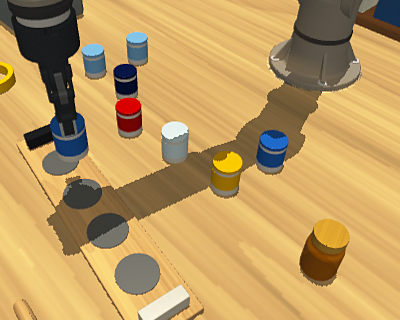

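Call:
drive_tool:
  rows:
    - [[0, 0, 12, 0, 0, 0, 30], [0, 0, 20, 0, 0, 0, 30], [0, 0, 20, 0, 0, 0, 30], [0, 0, 16, 0, 0, 0, 30], [0, 0, 12, 0, 0, 0, 30], [0, 0, 6, 0, 0, 0, 30], [0, 0, 0, 0, 0, 0, 30], [0, 0, 0, 0, 0, 0, 30], [0, 0, 0, 0, 0, 0, 30]]

```text
time_s: 6.93
position: [0.6363, -0.0213, 0.0646]
tcp_rot: [0.188, 0.982, 0.0, 0.001]
ft_force: [0.8, 0.0, -1.6]
opening: 0.543
grip_force: 41.3
```

```bash
python3 -c "
from h import *
go([.636,-.0214,.0505])"
```

```text
pos [ 0.6363 -0.0213  0.0646] tool shift mm [ 0.2544 -0.1997 14.1332]
```

Call:
drive_tool:
  rows:
    - [[0, 0, 8, 0, 0, 0, 30], [0, 0, 4, 0, 0, 0, 30], [0, 0, 2, 0, 0, 0, 30], [0, 0, 0, 0, 0, 0, 30], [0, 0, 0, 0, 0, 0, 30], [0, 0, 0, 0, 0, 0, 52], [0, 0, 0, 0, 0, 0, 64], [0, 0, 0, 0, 0, 0, 64], [0, 0, 0, 0, 0, 0, 64], [0, 0, 0, 0, 0, 0, 64], [0, 0, -6, 0, 0, 0, 64], [0, 0, -14, 0, 0, 0, 64], [0, 0, -25, 0, 0, 0, 66], [0, 0, -25, 0, 0, 0, 68], [0, 0, -20, 0, 0, 0, 70], [0, 0, -10, 0, 0, 0, 70]]

```text
time_s: 8.27
position: [0.6372, -0.0218, 0.1533]
tcp_rot: [0.188, 0.982, 0.0, 0.003]
ft_force: [0.3, -0.7, -0.5]
opening: 0.821
grip_force: 0.0
```

Call:
drive_tool:
  rows:
    - [[14.2, -3.6, 0, 0, 0, 0, 70], [24, -6.1, 0, 0, 0, 0, 70], [28, -7.2, 0, 0, 0, 0, 70], [28, -7.2, 0, 0, 0, 0, 70], [28, -7.2, 0, 0, 0, 0, 70], [28, -7.2, 0, 0, 0, 0, 70], [20, -5, 0, 0, 0, 0, 70], [14, -3.5, 0, 0, 0, 0, 70], [0, 0, 0, 0, 0, 0, 70], [0, 0, 0, 0, 0, 0, 70], [0, 0, 0, 0, 0, 0, 70]]

```text
time_s: 9.18
position: [0.4477, 0.0028, 0.1496]
tcp_rot: [0.188, 0.982, 0.0, 0.001]
ft_force: [0.5, 1.0, 0.0]
opening: 0.822
grip_force: 0.0
```

```bash
python3 -c "
from h import *
go([.4475,.003,.036]);im=optics.snapshot('scene');cv2.imwrite('pics/g3.png',im[100:420,150:550,::-1])"
```

```text
pos [0.4477 0.0028 0.1496] tool shift mm [  0.4378   0.0072 113.6285]
```

View pics/g3.png

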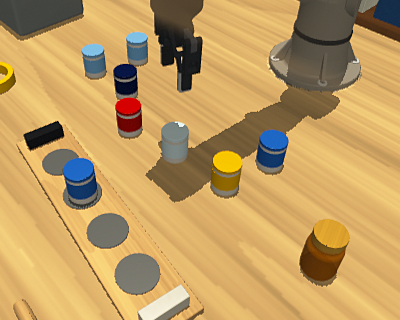

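The mid tin stands on mark 2, at (80,180) in the crop. Next is the pale tin.

Call:
drive_tool:
  rows:
    - [[0, 0, 20, 0, 0, 0, 70], [0, 0, 25, 0, 0, 0, 70], [0, 0, 25, 0, 0, 0, 70], [0, 0, 20, 0, 0, 0, 70], [0, 0, 15, 0, 0, 0, 70], [0, 0, 8.6, 0, 0, 0, 70], [0, 0, 0, 0, 0, 0, 70], [0, 0, 0, 0, 0, 0, 30], [0, 0, 0, 0, 0, 0, 30], [0, 0, 0, 0, 0, 0, 30], [0, 0, 0, 0, 0, 0, 30], [0, 0, 0, 0, 0, 0, 30], [0, 0, 0, 0, 0, 0, 30], [0, 0, 0, 0, 0, 0, 30]]

```text
time_s: 10.4
position: [0.4536, 0.0037, 0.0414]
tcp_rot: [0.188, 0.982, 0.003, 0.006]
ft_force: [-1.6, 0.2, 21.6]
opening: 0.353
grip_force: 22.9
```

Call:
drive_tool:
  rows:
    - [[0, 0, -10, 0, 0, 0, 30], [0, 0, -20, 0, 0, 0, 30], [0, 0, -25, 0, 0, 0, 30], [0, 0, -25, 0, 0, 0, 30], [0, 0, -20, 0, 0, 0, 30], [0, 0, -14, 0, 0, 0, 30], [0, 0, 0, 0, 0, 0, 30], [-7.7, 12.2, 0, 0, 0, 0, 30], [-14, 22, 0, 0, 0, 0, 30], [-17, 26.7, 0, 0, 0, 0, 30], [-17, 26.7, 0, 0, 0, 0, 30], [-17, 26.7, 0, 0, 0, 0, 30], [-17, 26.7, 0, 0, 0, 0, 30], [-17, 26.7, 0, 0, 0, 0, 30], [-14, 22, 0, 0, 0, 0, 30], [-12, 19, 0, 0, 0, 0, 30], [-8, 12.5, 0, 0, 0, 0, 30], [0, 0, 0, 0, 0, 0, 30], [0, 0, 0, 0, 0, 0, 30], [0, 0, 0, 0, 0, 0, 30]]

```text
time_s: 12.07
position: [0.6585, 0.1553, 0.1494]
tcp_rot: [0.189, 0.982, -0.001, -0.001]
ft_force: [-0.4, 1.5, -0.8]
opening: 0.353
grip_force: 0.0
```

```bash
python3 -c "
from h import *
go([.660,.1565,.0505])"
```

```text
pos [0.6585 0.1553 0.1494] tool shift mm [-1.0094  1.8716 98.8522]
```

The pale grip slipped (opening 30 mm, no force). I'll look before doing anything else.

```bash
python3 -c "
from h import *
im=optics.snapshot('scene');cv2.imwrite('pics/g4.png',im[100:420,150:550,::-1])
t=optics.snapshot('top')
for n,i,uv in (('scene',im,(325,229)),('top',t,(323,260))):
  c,e=blob(i,uv);print(c,e,ray(n,c,.06))"
```

```text
[324.0115 230.599 ] [17.9805 26.1794] [0.4497 0.0034 0.06  ]
[323.3583 258.6497] [23.1141 23.3081] [0.4473 0.0014 0.06  ]
```

View pics/g4.png

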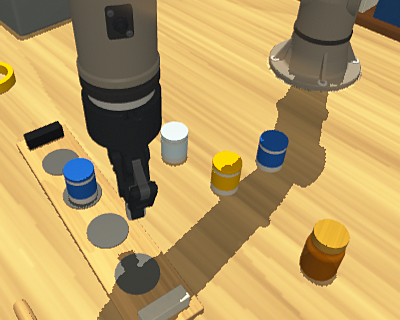

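The pale tin is upright and moved only about 1 mm. The pads stand further back when open, so they gripped too close to the lid. I'll go back and grip about 14 mm lower.

Call:
drive_tool:
  rows:
    - [[7.7, -12.2, 0, 0, 0, 0, 50], [14, -22, 0, 0, 0, 0, 70], [17, -26.7, 0, 0, 0, 0, 70], [17, -26.7, 0, 0, 0, 0, 70], [17, -26.7, 0, 0, 0, 0, 70], [17, -26.7, 0, 0, 0, 0, 70], [17, -26.7, 0, 0, 0, 0, 70], [14, -22, 0, 0, 0, 0, 70], [12, -19, 0, 0, 0, 0, 70], [7, -12.5, 0, 0, 0, 0, 70], [0, 0, 0, 0, 0, 0, 70], [0, 0, 0, 0, 0, 0, 70], [0, 0, 0, 0, 0, 0, 70]]

```text
time_s: 13.25
position: [0.4484, 0.0032, 0.1502]
tcp_rot: [0.188, 0.982, 0.001, 0.001]
ft_force: [-0.2, -0.8, 0.2]
opening: 0.818
grip_force: 0.0
```

```bash
python3 -c "
from h import *
go([.4485,.0024,.022])"
```

```text
pos [0.4484 0.0032 0.1502] tool shift mm [ -0.2577  -0.8739 128.2437]
```

Call:
drive_tool:
  rows:
    - [[0, -0.7, 20, 0, 0, 0, 70], [0, 0, 25, 0, 0, 0, 70], [0, 0, 25, 0, 0, 0, 70], [0, 0, 25, 0, 0, 0, 70], [0, 0, 18, 0, 0, 0, 70], [0, 0, 10, 0, 0, 0, 70], [0, 0, 5, 0, 0, 0, 70], [0, 0, 0, 0, 0, 0, 70], [0, 0, 0, 0, 0, 0, 30], [0, 0, 0, 0, 0, 0, 30], [0, 0, 0, 0, 0, 0, 30], [0, 0, 0, 0, 0, 0, 30], [0, 0, 0, 0, 0, 0, 30], [0, 0, 0, 0, 0, 0, 30], [0, 0, 0, 0, 0, 0, 30]]

```text
time_s: 14.5
position: [0.4491, 0.0019, 0.0231]
tcp_rot: [0.188, 0.982, 0.001, 0.002]
ft_force: [-0.6, -0.4, 6.4]
opening: 0.564
grip_force: 42.0
```

Call:
drive_tool:
  rows:
    - [[0, 0, -10, 0, 0, 0, 30], [0, 0, -25, 0, 0, 0, 30], [0, 0, -28, 0, 0, 0, 30], [0, 0, -28, 0, 0, 0, 30], [0, 0, -23, 0, 0, 0, 30], [0, 0, -14, 0, 0, 0, 30], [-7.3, 12.2, 0, 0, 0, 0, 30], [-14, 22, 0, 0, 0, 0, 30], [-17, 26.7, 0, 0, 0, 0, 30], [-17, 26.7, 0, 0, 0, 0, 30], [-17, 26.7, 0, 0, 0, 0, 30], [-17, 26.7, 0, 0, 0, 0, 30], [-17, 26.7, 0, 0, 0, 0, 30], [-14, 22, 0, 0, 0, 0, 30], [-12, 19, 0, 0, 0, 0, 30], [-7, 12.5, 0, 0, 0, 0, 30], [0, 0, 20, 0, 0, 0, 30], [0, 0, 28, 0, 0, 0, 30], [0, 0, 28, 0, 0, 0, 30], [0, 0, 14, 0, 0, 0, 30]]

```text
time_s: 16.17
position: [0.6552, 0.1556, 0.0555]
tcp_rot: [0.188, 0.982, -0.002, -0.004]
ft_force: [-0.9, -0.1, -2.2]
opening: 0.567
grip_force: 41.8
```

Call:
drive_tool:
  rows:
    - [[0, 0, 5, 0, 0, 0, 30], [0, 0, 0, 0, 0, 0, 30], [0, 0, 0, 0, 0, 0, 30], [0, 0, 0, 0, 0, 0, 30]]

```text
time_s: 16.5
position: [0.6601, 0.1562, 0.0569]
tcp_rot: [0.188, 0.982, 0.001, 0.002]
ft_force: [0.1, -0.2, -1.8]
opening: 0.567
grip_force: 41.8
```

```bash
python3 -c "
from h import *
go([.660,.1565,.0370])"
```

```text
pos [0.6601 0.1562 0.0569] tool shift mm [ 0.2377  0.2503 19.9134]
```

Call:
drive_tool:
  rows:
    - [[0, 0, 11, 0, 0, 0, 30], [0, 0, 6, 0, 0, 0, 30], [0, 0, 2.6, 0, 0, 0, 30], [0, 0, 0, 0, 0, 0, 30], [0, 0, 0, 0, 0, 0, 30], [0, 0, 0, 0, 0, 0, 52], [0, 0, 0, 0, 0, 0, 64], [0, 0, 0, 0, 0, 0, 64], [0, 0, 0, 0, 0, 0, 64], [0, 0, 0, 0, 0, 0, 64], [0, 0, -6, 0, 0, 0, 64], [0, 0, -14, 0, 0, 0, 64], [0, 0, -25, 0, 0, 0, 66], [0, 0, -30, 0, 0, 0, 68], [0, 0, -25, 0, 0, 0, 70], [0, 0, -13, 0, 0, 0, 70]]

```text
time_s: 17.83
position: [0.6608, 0.1561, 0.153]
tcp_rot: [0.188, 0.982, 0.001, 0.003]
ft_force: [0.7, 0.6, 0.4]
opening: 0.822
grip_force: 0.0
```

Call:
drive_tool:
  rows:
    - [[1.5, -12.8, 0, 0, 0, 0, 70], [2.5, -22, 0, 0, 0, 0, 70], [4, -34, 0, 0, 0, 0, 70], [4, -34, 0, 0, 0, 0, 70], [4, -34, 0, 0, 0, 0, 70], [4, -34, 0, 0, 0, 0, 70], [4, -34, 0, 0, 0, 0, 70], [4, -34, 0, 0, 0, 0, 70], [4, -34, 0, 0, 0, 0, 70], [4, -34, 0, 0, 0, 0, 70], [4, -34, 0, 0, 0, 0, 70], [4, -34, 0, 0, 0, 0, 70], [4, -34, 0, 0, 0, 0, 70], [4, -34, 0, 0, 0, 0, 70], [4, -34, 0, 0, 0, 0, 70], [4, -34, 0, 0, 0, 0, 70], [2, -16, 0, 0, 0, 0, 70], [1, -10, 0, 0, 0, 0, 70], [0, 0, 0, 0, 0, 0, 70], [0, 0, 0, 0, 0, 0, 70]]

```text
time_s: 19.5
position: [0.4024, -0.3187, 0.1483]
tcp_rot: [0.188, 0.982, 0.001, 0.0]
ft_force: [0.7, 0.9, 0.6]
opening: 0.818
grip_force: 0.0
```

```bash
python3 -c "
from h import *
im=optics.snapshot('scene');cv2.imwrite('pics/g5.png',im[100:420,150:550,::-1])
go([.403,-.319,.022]);print(r.get_state()['qpos'])"
```

```text
pos [ 0.403  -0.3177  0.1482] tool shift mm [ -0.4704  -1.4101 126.1748]
[ 0.2014  0.3063  0.5467  1.728  -0.174   1.1558  1.9925]
```

View pics/g5.png

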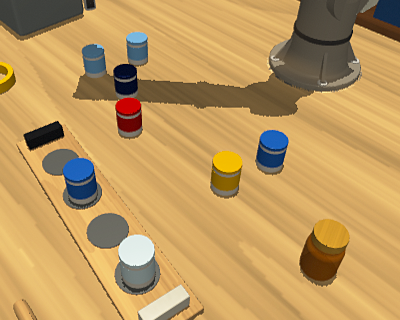

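The pale tin stands on mark 4, beside the white stop at (137,265) in the crop. Next is light.

Call:
drive_tool:
  rows:
    - [[0, -1, 20, 0, 0, 0, 70], [0, 0, 25, 0, 0, 0, 70], [0, 0, 25, 0, 0, 0, 70], [0, 0, 25, 0, 0, 0, 70], [0, 0, 16, 0, 0, 0, 70], [0, 0, 10, 0, 0, 0, 70], [0, 0, 5, 0, 0, 0, 70], [0, 0, 0, 0, 0, 0, 70], [0, 0, 0, 0, 0, 0, 30], [0, 0, 0, 0, 0, 0, 30], [0, 0, 0, 0, 0, 0, 30], [0, 0, 0, 0, 0, 0, 30], [0, 0, 0, 0, 0, 0, 30], [0, 0, 0, 0, 0, 0, 30], [0, 0, 0, 0, 0, 0, 30]]

```text
time_s: 20.8
position: [0.4027, -0.3214, 0.0237]
tcp_rot: [0.188, 0.982, -0.001, 0.002]
ft_force: [0.0, 1.1, 6.2]
opening: 0.567
grip_force: 41.8
```

Call:
drive_tool:
  rows:
    - [[0, 0, -10, 0, 0, 0, 30], [0, 0, -25, 0, 0, 0, 30], [0, 0, -28, 0, 0, 0, 30], [0, 0, -28, 0, 0, 0, 30], [0, 0, -23, 0, 0, 0, 30], [0, 0, -13, 0, 0, 0, 30], [-2.8, 15, 0, 0, 0, 0, 30], [-4.7, 25, 0, 0, 0, 0, 30], [-6.9, 37, 0, 0, 0, 0, 30], [-6.9, 37, 0, 0, 0, 0, 30], [-6.9, 37, 0, 0, 0, 0, 30], [-6.9, 37, 0, 0, 0, 0, 30], [-6.9, 37, 0, 0, 0, 0, 30], [-6.9, 37, 0, 0, 0, 0, 30], [-6.9, 37, 0, 0, 0, 0, 30], [-6.9, 37, 0, 0, 0, 0, 30], [-6.9, 37, 0, 0, 0, 0, 30], [-6.9, 37, 0, 0, 0, 0, 30], [-5, 26, 0, 0, 0, 0, 30], [-3, 14.8, 0, 0, 0, 0, 30]]

```text
time_s: 22.47
position: [0.647, 0.073, 0.1486]
tcp_rot: [0.185, 0.983, 0.001, -0.001]
ft_force: [-0.2, 0.8, -1.4]
opening: 0.568
grip_force: 41.6
```

Call:
drive_tool:
  rows:
    - [[0, 0, 0, 0, 0, 0, 30], [0, 0, 0, 0, 0, 0, 30], [0, 0, 0, 0, 0, 0, 30], [0, 0, 0, 0, 0, 0, 30]]

```text
time_s: 22.8
position: [0.6457, 0.0643, 0.1495]
tcp_rot: [0.19, 0.982, -0.001, -0.0]
ft_force: [0.8, -0.5, -0.9]
opening: 0.565
grip_force: 41.6
```

```bash
python3 -c "
from h import *
go([.648,.0675,.0375])"
```

```text
pos [0.6457 0.0643 0.1495] tool shift mm [ -0.8776   4.0601 111.9535]
```

Call:
drive_tool:
  rows:
    - [[0, 0, 15, 0, 0, 0, 30], [0, 0, 22, 0, 0, 0, 30], [0, 0, 22, 0, 0, 0, 30], [0, 0, 18, 0, 0, 0, 30], [0, 0, 10, 0, 0, 0, 30], [0, 0, 5, 0, 0, 0, 30], [0, 0, 0, 0, 0, 0, 30], [0, 0, 0, 0, 0, 0, 30], [0, 0, 0, 0, 0, 0, 30], [0, 0, 0, 0, 0, 0, 30]]

```text
time_s: 23.63
position: [0.6476, 0.0671, 0.0588]
tcp_rot: [0.188, 0.982, 0.0, 0.001]
ft_force: [-0.4, 0.1, -0.1]
opening: 0.569
grip_force: 41.6
```

```bash
python3 -c "
from h import *
go([.648,.0675,.0375])"
```

```text
pos [0.6476 0.0671 0.0588] tool shift mm [-0.1657  0.4621 21.2952]
```

Call:
drive_tool:
  rows:
    - [[0, 0, 11, 0, 0, 0, 30], [0, 0, 7, 0, 0, 0, 30], [0, 0, 3, 0, 0, 0, 30], [0, 0, 0, 0, 0, 0, 30], [0, 0, 0, 0, 0, 0, 30], [0, 0, 0, 0, 0, 0, 52], [0, 0, 0, 0, 0, 0, 62], [0, 0, 0, 0, 0, 0, 62], [0, 0, 0, 0, 0, 0, 62], [0, 0, 0, 0, 0, 0, 62], [0, 0, -6, 0, 0, 0, 62], [0, 0, -14, 0, 0, 0, 62], [0, 0, -25, 0, 0, 0, 62], [0, 0, -30, 0, 0, 0, 68], [0, 0, -25, 0, 0, 0, 70], [0, 0, -13, 0, 0, 0, 70]]

```text
time_s: 24.97
position: [0.6486, 0.067, 0.1539]
tcp_rot: [0.188, 0.982, 0.001, 0.003]
ft_force: [0.2, 0.5, 0.4]
opening: 0.82
grip_force: 0.0
```

Call:
drive_tool:
  rows:
    - [[4.9, -13, 0, 0, 0, 0, 70], [9, -24, 0, 0, 0, 0, 70], [12.7, -34, 0, 0, 0, 0, 70], [12.7, -34, 0, 0, 0, 0, 70], [12.7, -34, 0, 0, 0, 0, 70], [12.7, -34, 0, 0, 0, 0, 70], [12.7, -34, 0, 0, 0, 0, 70], [12.7, -34, 0, 0, 0, 0, 70], [12.7, -34, 0, 0, 0, 0, 70], [12.7, -34, 0, 0, 0, 0, 70], [9, -24, 0, 0, 0, 0, 70], [5.5, -14.8, 0, 0, 0, 0, 70], [0, 0, 0, 0, 0, 0, 70], [0, 0, 0, 0, 0, 0, 70], [0, 0, 0, 0, 0, 0, 70], [0, 0, 0, 0, 0, 0, 70], [0, 0, 0, 0, 0, 0, 70]]

```text
time_s: 26.38
position: [0.3981, -0.2067, 0.1491]
tcp_rot: [0.187, 0.982, 0.0, 0.0]
ft_force: [0.0, -0.0, 0.1]
opening: 0.816
grip_force: 0.0
```

```bash
python3 -c "
from h import *
im=optics.snapshot('scene');cv2.imwrite('pics/g6.png',im[100:420,150:550,::-1])
go([.3985,-.2075,.022]);print(r.get_state()['qpos'])"
```

```text
pos [ 0.3979 -0.2069  0.1491] tool shift mm [ -0.8009  -0.3388 127.1077]
[-0.0297  0.1615  0.5334  1.8877 -0.0911  1.1163  1.7328]
```

View pics/g6.png

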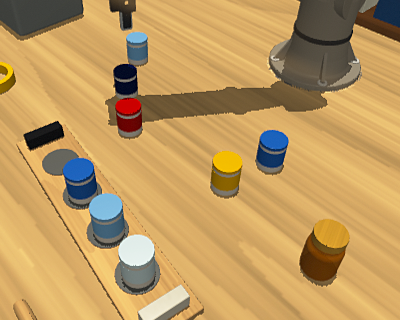

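Light stands on mark 3, at (107,215) in the crop. Next is dark.

Call:
drive_tool:
  rows:
    - [[-0.5, -0.3, 20, 0, 0, 0, 70], [0, 0, 25, 0, 0, 0, 70], [0, 0, 25, 0, 0, 0, 70], [0, 0, 25, 0, 0, 0, 70], [0, 0, 17, 0, 0, 0, 70], [0, 0, 10, 0, 0, 0, 70], [0, 0, 5, 0, 0, 0, 70], [0, 0, 0, 0, 0, 0, 70], [0, 0, 0, 0, 0, 0, 30], [0, 0, 0, 0, 0, 0, 30], [0, 0, 0, 0, 0, 0, 30], [0, 0, 0, 0, 0, 0, 30], [0, 0, 0, 0, 0, 0, 30], [0, 0, 0, 0, 0, 0, 30], [0, 0, 0, 0, 0, 0, 30]]

```text
time_s: 27.68
position: [0.3987, -0.209, 0.0235]
tcp_rot: [0.188, 0.982, -0.0, 0.002]
ft_force: [-1.0, 0.3, 5.7]
opening: 0.565
grip_force: 41.9
```

Call:
drive_tool:
  rows:
    - [[0, 0, -10, 0, 0, 0, 30], [0, 0, -25, 0, 0, 0, 30], [0, 0, -28, 0, 0, 0, 30], [0, 0, -28, 0, 0, 0, 30], [0, 0, -23, 0, 0, 0, 30], [0, 0, -13, 0, 0, 0, 30], [-10, 10, 0, 0, 0, 0, 30], [-18, 18, 0, 0, 0, 0, 30], [-24, 24, 0, 0, 0, 0, 30], [-24, 24, 0, 0, 0, 0, 30], [-24, 24, 0, 0, 0, 0, 30], [-24, 24, 0, 0, 0, 0, 30], [-24, 24, 0, 0, 0, 0, 30], [-16, 16, 0, 0, 0, 0, 30], [-9.5, 9.5, 0, 0, 0, 0, 30], [0, 0, 0, 0, 0, 0, 30], [0, 0, 0, 0, 0, 0, 30], [0, 0, 0, 0, 0, 0, 30]]

```text
time_s: 29.18
position: [0.6215, -0.1118, 0.1481]
tcp_rot: [0.189, 0.982, -0.0, -0.001]
ft_force: [1.4, -1.0, -1.4]
opening: 0.567
grip_force: 41.9
```

Call:
drive_tool:
  rows:
    - [[0, 0, 15, 0, 0, 0, 30], [0, 0, 22, 0, 0, 0, 30], [0, 0, 22, 0, 0, 0, 30], [0, 0, 18, 0, 0, 0, 30], [0, 0, 10, 0, 0, 0, 30], [0, 0, 5, 0, 0, 0, 30], [0, 0, 0, 0, 0, 0, 30], [0, 0, 0, 0, 0, 0, 30], [0, 0, 0, 0, 0, 0, 30], [0, 0, 0, 0, 0, 0, 30]]

```text
time_s: 30.02
position: [0.6239, -0.1117, 0.0587]
tcp_rot: [0.188, 0.982, 0.0, 0.001]
ft_force: [-0.3, 0.2, -0.7]
opening: 0.56
grip_force: 41.9
```

```bash
python3 -c "
from h import *
go([.6238,-.1105,.0375])"
```

```text
pos [ 0.6239 -0.1117  0.0587] tool shift mm [ 0.5785  1.0753 21.2419]
```

Place dark, lift clear, and swing back to leave the top view open.

Call:
drive_tool:
  rows:
    - [[0.5, 1, 11, 0, 0, 0, 30], [0, 0, 7, 0, 0, 0, 30], [0, 0, 3, 0, 0, 0, 30], [0, 0, 0, 0, 0, 0, 30], [0, 0, 0, 0, 0, 0, 30], [0, 0, 0, 0, 0, 0, 52], [0, 0, 0, 0, 0, 0, 62], [0, 0, 0, 0, 0, 0, 62], [0, 0, 0, 0, 0, 0, 62], [0, 0, 0, 0, 0, 0, 62], [0, 0, -6, 0, 0, 0, 62], [0, 0, -14, 0, 0, 0, 62], [0, 0, -25, 0, 0, 0, 62], [0, 0, -30, 0, 0, 0, 68], [0, 0, -25, 0, 0, 0, 70], [0, 0, -13, 0, 0, 0, 70]]

```text
time_s: 31.35
position: [0.6247, -0.111, 0.1537]
tcp_rot: [0.188, 0.982, -0.0, 0.003]
ft_force: [0.6, 0.6, 1.0]
opening: 0.817
grip_force: 0.0
```

Call:
drive_tool:
  rows:
    - [[12, -12, 0, 0, 0, 0, 70], [20, -20, 0, 0, 0, 0, 70], [20, -20, 0, 0, 0, 0, 70], [20, -20, 0, 0, 0, 0, 70], [20, -20, 0, 0, 0, 0, 70], [20, -20, 0, 0, 0, 0, 70], [20, -20, 0, 0, 0, 0, 70], [20, -20, 0, 0, 0, 0, 70], [12, -16, 0, 0, 0, 0, 70], [0, -20, 0, 0, 0, 0, 70], [0, -20, 0, 0, 0, 0, 70], [0, -20, 0, 0, 0, 0, 70], [0, -10, 0, 0, 0, 0, 70], [0, 0, 0, 0, 0, 0, 70], [0, 0, 0, 0, 0, 0, 70]]

```text
time_s: 32.6
position: [0.3822, -0.2709, 0.1496]
tcp_rot: [0.189, 0.982, 0.0, 0.0]
ft_force: [0.0, 0.0, 0.0]
opening: 0.821
grip_force: 0.0
```

```bash
python3 - <<'E'
from h import *
T=optics.snapshot("top");S=optics.snapshot("scene")
M={"m4":(.660,.1565),"m3":(.648,.0675),"m2":(.636,-.0214),"m1":(.6238,-.1105)}
for k,m in M.items():
    for n,im,o in(("top",T,1),("scene",S,-1)):
        c=optics.calibration(n);p=c["camera_from_world"]@[*m,.074,1];u=c["mtx"]@(p[:3]*[1,-1,-1]);u=u[:2]/u[2]
        q,e=blob(im,tuple(int(v) for v in u));w=ray(n,q,.074)[:2]+o*np.array([.0012,.001])
        print(k,n,(w-m)*1000,e)
cv2.imwrite("pics/end.png",np.vstack([S[160:440,130:550],np.zeros((4,420,3),np.uint8),T[120:300,120:540]])[:,:,::-1])
E
```

```text
m4 top [-0.7392  1.1272] [22.7827 23.3027]
m4 scene [-1.395  -0.0257] [30.5162 35.1809]
m3 top [-1.5095  1.5511] [22.9281 23.2048]
m3 scene [-2.1811  0.7691] [25.3704 32.5118]
m2 top [-1.0414  0.1253] [22.8878 23.1982]
m2 scene [-1.6954  0.0316] [21.5484 29.9696]
m1 top [-1.6698  3.3556] [22.9959 26.0919]
m1 scene [ 5.074  -6.9076] [24.5915 43.6671]
```

View pics/end.png

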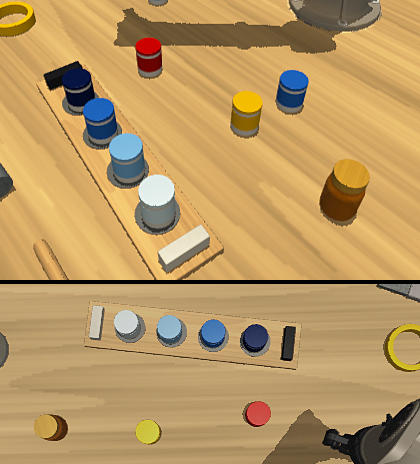

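Both views show the four tins upright on their marks in shade order, pale by the white stop and dark by the black one. The jar has not moved. The tins are within about 4 mm of centre. The m1 scene reading is off because its mask spilled onto the tin's dark side.

```bash
python3 -c "
from workcell import hand_in
print(hand_in())"
```

```text
the job is handed in; nothing more can be done
None
```

I handed the job in with all four blue tins on their marks in shade order, each about 4 mm or less off centre, and the jar not touched; the verdict wasn't shown.

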